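# Put the gel-card mixer into its transport lock

## Robot

A 6-joint arm with a two-finger parallel gripper is mounted at the origin on a cart in front of the work surface, level with it; the furniture and walls round the work are solid. World frame = base frame: x ahead of the robot, y to its left, z up, the work surface at z = 0. Lengths are in m, angles in rad, forces in N, time in s.
With the tool pointing down it reaches from about 0.2 to 0.875 m from the base axis. Payload 3.4 kg.
Tool frame: the origin (TCP) lies at the very end of the fingers, on their centre line; the grasp point (between the pads) lies 19 mm behind it; z points along the fingers, y is the line along which they close (so a half turn about z gives the same grasp; the last joint's range is limited). The gripper opens to 94 mm and grips with 3 to 60 N. Pads are 16 mm wide; open, the fingers measure 119 mm over their backs; the gripper's body (75 mm by 177 mm) begins 78 mm behind the grasp point.
Start: joints at [1.147, 0.276, 1.505, -0, 1.361, -0.121], TCP at [0.171, 0.549, 0.205] pointing down, gripper open.
Joint ranges: [-2.89, 2.89], [-0.75, 2.08], [0.22, 2.7], [-1.18, 4.32], [0.11, 2.71], [-2.7, 2.7]. Speed limits (rad/s): [2.57, 2.57, 3.14, 3.14, 3.14, 3.14].

## Interface

Orientations are given as [roll, pitch, yaw] about the fixed x, y, z axes, in that order (R = Rz(yaw) Ry(pitch) Rx(roll)).
In Python, from station import bot gives the robot as it stands. The module is installed in compiled form; this text tells all that it offers.
- The arm moves only by the shell command python3 -m inch 'ROWS' [OPENING]. ROWS is JSON, a list of rows, each a list of 2 entries, a list of its own where there are three numbers: the shift along the tool's x, y, z in m, then the turn, a rotation vector about the tool's x, y, z in degrees. In form: [[[tx, ty, tz], [ax, ay, az]], ...]. A call has 1 to 10 rows; each row shifts and turns the commanded pose from where the row before left it, along the tool's axes as they then stand; what a row does not reach is not made up. A row lasts 1/10 s, in which the tool goes at most 50 mm and 8.59 degrees, less where a joint would pass 70% of its speed; a pose out of reach is approached as far as the arm can. A call with a gripper value outside its range is refused whole. OPENING is the closure in counts, from 0 (fully open) to 255 (shut), set as the call begins (- or left out, the last holds). The fingers move at their own pace and stop on an object; the grip force is fixed at half the most. Time passes only in rows, so rows that do not move let the fingers close. It gives the time, the measured TCP pose, the force, the opening and the grip force at its end, in the units of the state.
- bot.read_state(): the state, without advancing time (a new reading comes with each control period).
- bot.camera(name): name is "scene" or "top" or "wrist"; returns the picture (480x640x3 uint8, red, green, blue); there is no depth.
- bot.get_calibration(name): a dict with "mtx" (3x3 intrinsics, pixels), "eye" and "rotation" of the camera in the world. Camera axes: x right, y up, looking along -z (the intrinsics and any distortion apply to the point x, -y, -z); pixel columns grow to the right and rows downward; lengths in m; the calibration is good to about 2 mm. A picture is of the moment at which its call begins: read the wrist's pose just before it. get_calibration takes no time and is no camera call; for the wrist camera it gives the pose at the moment of the call.
- bot.close_job(): hands the job in; it is judged then, once.
The state is a dict: "t": time; "qpos": joint angles; "dq": joint speeds; "effort": joint torques, N m; "position": TCP position; "eef_rot": TCP orientation; "contact_force": force on the tool from outside, world axes, zero at the start; "moment": the same for the moment, N m; "finger_gap": opening from 0.0 (shut) to 1.0 (fully open); "finger_force": force on a finger pad.
Only numpy, scipy, OpenCV 4.12 (cv2) and the standard library are available. Lean on these libraries where they do the work, as an engineer would, in place of code of your own. Each camera call takes 0.05 s, during which the arm holds its last target. There are 200 camera calls.

## Task

Put the gel-card mixer into transport lock before it is carried away. First slide its platform all the way to its end stop on the left as seen from the robot, so that the notch in its front edge stands before the bolt; then press the black lock knob down, slide it gently towards the platform until you feel its stop, without forcing it (under 18 N), and let it spring up again there, so that it cannot slide back. Do not disturb the tape roll, the bottle and the timer.

Things in the scene. Friction and masses are not known exactly. Their poses are not given: they have to be found in the camera images.
- mixer: Gel-card mixer fixed on the bench: low white housing 280 x 200 mm, flat deck 45 mm above the bench. Origin on the bench, 38 mm towards x+ of the housing's middle. x points from the lock knob (front deck, nearest the robot) to the platform (rear), y to the mixer's left, z up. The platform slides along y; knob and bolt slide along x on the line y = 0.
- track (a point): Middle of the lock's slot, at mixer x = -105, y = 0, level with the tops of its two grey cover strips, 64.5 mm above the bench. The strips flank the slot from mixer x -169.5 to -41 and leave 42 mm open between them; the knob's ears and the lock's inner stop run hidden under them. A stop block, top 54 mm above the bench, closes the slot at x -41 to -31; only the bolt runs through it.
- platform_grip (a point): Middle of the dark upright grip fin on the aluminium platform, 70 mm above the bench. Fin 12 mm thick (mixer y), 36 mm long (mixer x), top 83 mm above the bench, foot plate top 57 mm; at mixer x = 35. Behind it are two empty card bays. The platform slides with about 3 N of friction and stays where left. Pinch from above, fingers closing along mixer y.
- platform (a joint): Platform position in m: 0 at the end stop on the mixer's right (y-), 0.050 at the end stop on its left (y+), where the notch (16 mm wide, 44 mm deep) in its front edge faces the 12 mm wide bolt. The fin is at mixer y = value - 0.025. It starts at 0 to 0.030.
- knob_grip (a point): Middle of the lock knob's black upright fin, 74 mm above the bench when up. Fin 12 mm thick (mixer x), 34 mm wide (mixer y), from 61 to 87 mm above the bench when up. Below it a flange 44 mm long (x), 37 mm wide, on which the tips of fingers pinching the fin can stand; two ears (14 mm along x, 60 mm over both) jut from its middle. Pinch from above, fingers closing along mixer x.
- lock_carriage (a joint): Slide of knob and bolt along mixer x in m: 0 home end (fin at mixer x = -0.131). The hidden inner stop ends it somewhere from 0.0375 to 0.0615, different each time: it must be felt. Starts at 0 to 0.008; about 2 N of friction; stays where left. Knob up, the ears are blocked at about 0.0085. If the platform is not at its left stop, the bolt meets its edge at about 0.025.
- lock_knob (a joint): Press depth of the knob in m: 0 up, 0.007 fully down; a spring pushes it up with 5 N at 0, 9 N at 0.007. Pressed beyond 0.005 its ears pass below the hidden lips. It springs back to 0 only in the home pocket or in the last 2 mm before the inner stop; in between, a released knob stays caught at about 0.005 (it can be pressed and slid on from there).
- tape_roll: Beige tape roll, 60 mm across, 19 mm high, lying loose on the bench about 0.19 m to the left of the mixer's middle; origin at its underside's centre. Leave it.
- bottle: Small white-capped reagent bottle, 26 mm across, 78 mm high, standing loose about 0.19 m to the right of the mixer; origin at its underside's centre. Leave it.
- timer: Cream bench timer, 62 x 68 x 21 mm, lying loose to the right of the mixer's front; origin at its underside's centre. Leave it.
- overload (a joint): Overload spring of the lock's hidden inner stop, give in m: 0 at rest, whatever the stop's position. It does not move until the knob is pushed against the stop with 12 N, then gives 1 mm per 2 N, to 0.006 at most, and springs back. Over 0.003 (18 N) the lock has been forced. Sliding takes 2 to 4 N, so 6 to 10 N along the slide show that the stop is reached.

How it is judged:
On the way, in this order (a step that is already met when the one before it is completed fails the run):
1. the platform is at its left end stop, with the lock still off (value of joint platform above 0.0475 m and value of joint lock_carriage below 0.015 m), for 0.2 s.
2. the lock knob is at its end stop and has sprung up (value of joint lock_carriage above 0.034 m and value of joint lock_knob below 0.0015 m and value of joint platform above 0.0465 m), for 0.2 s.
At the end, for the whole second after the job is handed in: The platform is at its left end stop (joint over 0.0465), the lock slide is past 0.034 and at rest, and its knob has sprung up (pressed less than 0.0015), which it does only within 2 mm of the inner stop (all of step 2 and velocity of joint lock_carriage below 0.005 m/s); the robot touches nothing.
It fails at once if a bystander is moved by more than 20 mm (distance of any of tape_roll, bottle, timer from where it was at the start of the episode above 0.02 m).
It fails at once if the bottle is tipped over (angle between bottle's own z axis and vertical above 0.6 rad).
It fails at once if the lock is forced against its inner stop (18 N or more) (value of joint overload above 0.003 m).
It also fails if it takes over 48 s, if anything falls off the work surface, if the arm or the gripper's body presses on something with over 40 N, if the wrist force passes 120 N, or if a joint passes its speed limit or range.

## Working session

There is one attempt and no reset: what is moved stays moved. The work goes in short steps, Python scripts to look and compute and a shell command to move; the robot and the scene stay as the last step left them, time stands still between calls to the robot, and variables do not carry over. Pictures are saved under pics/ and viewed, at most 10 in all, crops included, and the job is handed in when it is done.

```bash
mkdir -p pics
python3 - <<'E'
from station import bot
import cv2
s=bot.read_state();print({k:s[k] for k in('t','position','eef_rot','contact_force','finger_gap')})
for n in('top','scene'):
    im=bot.camera(n);cv2.imwrite(f'pics/{n}0.png',im[:,:,::-1]);c=bot.get_calibration(n);print(n,c)
E
```

```text
{'t': 0.0, 'position': array([0.17125634, 0.54833564, 0.20464124]), 'eef_rot': array([-3.13985729e+00, -1.85719228e-04,  2.83879886e+00]), 'contact_force': array([-0.06041866,  0.01168143, -0.27018822]), 'finger_gap': 1.000635770573672}
top {'mtx': array([[516.54588265,   0.        , 314.6059138 ],
       [  0.        , 516.54588265, 238.10142969],
       [  0.        ,   0.        ,   1.        ]]), 'eye': array([ 0.35988752, -0.00730112,  0.88980751]), 'rotation': array([ 0.2155626 ,  0.00490848, -1.46668917])}
scene {'mtx': array([[607.1264565 ,   0.        , 315.59443306],
       [  0.        , 607.1264565 , 238.87964363],
       [  0.        ,   0.        ,   1.        ]]), 'eye': array([ 0.14064619, -0.73597976,  0.92307337]), 'rotation': array([ 0.76521997, -0.01795555, -0.47119114])}
```

View pics/top0.png

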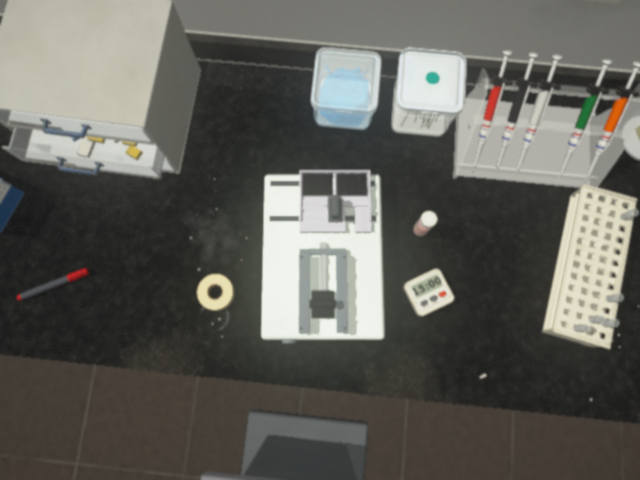

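View pics/scene0.png

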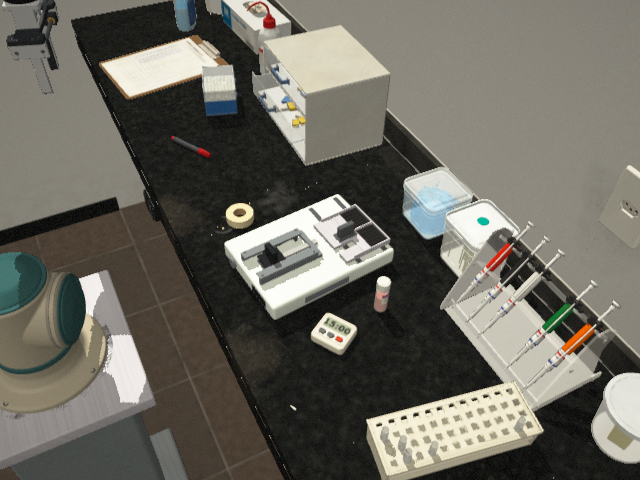

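The top view shows the mixer housing at about (262-384, 175-339), the knob near (323,303), the platform fin near (335,207), the tape at (215,292), the timer at (428,292) and the bottle at (427,222).

```bash
cat > h.py <<'E'
import numpy as np,cv2
from scipy.spatial.transform import Rotation as R
from station import bot
def ray(c,px):
    px=np.atleast_2d(px).astype(float);K=c['mtx']
    d=np.c_[(px[:,0]-K[0,2])/K[0,0],-(px[:,1]-K[1,2])/K[1,1],-np.ones(len(px))]
    return d@R.from_euler('xyz',c['rotation']).as_matrix().T
def plane(c,px,z):
    d=ray(c,px);return c['eye']+d*((z-c['eye'][2])/d[:,2])[:,None]
def proj(c,P):
    q=(np.atleast_2d(P)-c['eye'])@R.from_euler('xyz',c['rotation']).as_matrix();K=c['mtx']
    return np.c_[K[0,2]+K[0,0]*q[:,0]/-q[:,2],K[1,2]-K[1,1]*q[:,1]/-q[:,2]]
E
python3 - <<'E'
from h import *
c=bot.get_calibration('top');im=cv2.imread('pics/top0.png')
m=(im.min(2)>195).astype(np.uint8);m[:, :245]=0;m[:,395:]=0;m[:165]=0;m[345:]=0
m=cv2.morphologyEx(m,cv2.MORPH_OPEN,np.ones((3,3)))
pts=cv2.findNonZero(m);r=cv2.minAreaRect(pts);b=cv2.boxPoints(r);print(r)
P=plane(c,b,.045);print(b,P)
print('edges',np.linalg.norm(P-np.roll(P,1,0),axis=1));print('mid',P.mean(0))
print('tape, bottle, timer',plane(c,[[215,292],[428,220],[429,292]],[.019,.078,.021][0]))
crop=im[165:345,250:395];cv2.imwrite('pics/crop0.png',cv2.resize(crop,None,fx=3.3,fy=3.3,interpolation=cv2.INTER_CUBIC))
E
```

```text
((322.0, 256.5), (161.0, 120.0), 90.0)
[[262. 176.]
 [382. 176.]
 [382. 337.]
 [262. 337.]] [[ 0.64291219  0.11743873  0.045     ]
 [ 0.66400146 -0.08779639  0.045     ]
 [ 0.39286935 -0.10850334  0.045     ]
 [ 0.37285823  0.08325863  0.045     ]]
edges [0.27220841 0.2063158  0.27192168 0.19280326]
mid [0.51816031 0.00109941 0.045     ]
tape, bottle, timer [[ 0.43910971  0.17441026  0.019     ]
 [ 0.60136652 -0.17583589  0.019     ]
 [ 0.47642946 -0.18467902  0.019     ]]
```

View pics/crop0.png

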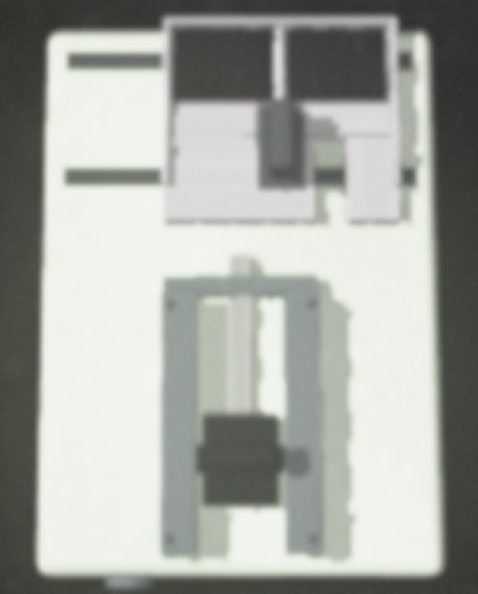

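The crop shows the housing corners (47,32), (430,32), (443,575), (38,575). The cover strips span (163-318, 280-556), the knob flange (203-278, 413-505) with its fin near (241,458), and the platform fin is at (262-303, 103-187). The notch is near (332,205), to the right of the bolt at (243,258).

Run:
```python
from h import *
c=bot.get_calibration('top')
f=lambda p:np.array(p)/3.3+[250-.35,165-.35]
H=plane(c,f([[47,32],[430,32],[443,575],[38,575]]),.045);print(H.round(4))
a=lambda v:np.degrees(np.arctan2(v[1],v[0]))
print('yaw',a(H[0]-H[3]),a(H[1]-H[2]),a(H[0]-H[1])-90,a(H[3]-H[2])-90,'mid',H.mean(0))
S=plane(c,f([[163,280],[318,280],[318,556],[163,556]]),.0645);print(S.round(4),'mid',S.mean(0),'yaw',a(S[0]-S[3]),a(S[1]-S[2]))
print('knob',plane(c,f([[241,458]]),.08),'fin',plane(c,f([[282,143]]),.078))
w=bot.get_calibration('wrist');s=bot.read_state();print(w,s['position'],s['qpos'])
T=R.from_euler('xyz',s['eef_rot']);print('cam in tool',T.inv().apply(w['eye']-s['position']))
print('toolR',T.as_matrix().round(2))
```

```text
[[ 0.6462  0.1146  0.045 ]
 [ 0.6666 -0.0841  0.045 ]
 [ 0.3902 -0.1117  0.045 ]
 [ 0.3698  0.0842  0.045 ]]
yaw 6.2656585026508 5.718415698426674 5.865934364744206 5.958470667292133 mid [0.51820022 0.00074287 0.045     ]
[[ 0.5177  0.0387  0.0645]
 [ 0.5256 -0.0373  0.0645]
 [ 0.3922 -0.0495  0.0645]
 [ 0.3845  0.024   0.0645]] mid [ 0.45500317 -0.00602636  0.0645    ] yaw 6.334171473568229 5.219981397387178
knob [[ 0.43325624 -0.00831577  0.08      ]] fin [[ 0.58966872 -0.01286743  0.078     ]]
{'mtx': array([[432.80755272,   0.        , 321.72530886],
       [  0.        , 432.80755272, 237.94608022],
       [  0.        ,   0.        ,   1.        ]]), 'eye': array([0.10156331, 0.57068209, 0.38420988]), 'rotation': array([-0.25634295,  0.00227669,  1.26714572])} [0.17125306 0.54837883 0.20468991] [ 1.14701161e+00  2.76552367e-01  1.50598040e+00 -8.37656914e-06
  1.36071391e+00 -1.21006127e-01]
cam in tool [ 0.0732043   0.00021429 -0.17950655]
toolR [[-0.95  0.3  -0.  ]
 [ 0.3   0.95 -0.  ]
 [ 0.   -0.   -1.  ]]
```

```bash
python3 -m inch '[[[-0.037,-0.030,0],[0,0,0]],[[-0.037,-0.030,0],[0,0,0]],[[-0.037,-0.030,0],[0,0,0]],[[-0.037,-0.030,0],[0,0,0]],[[-0.037,-0.030,0],[0,0,0]],[[-0.037,-0.030,0],[0,0,0]],[[-0.037,-0.030,0],[0,0,0]]]' 0
python3 -m inch '[[[-0.037,-0.030,0],[0,0,0]],[[-0.037,-0.030,0],[0,0,0]],[[-0.037,-0.030,0],[0,0,0]],[[-0.037,-0.030,0],[0,0,0]],[[-0.037,-0.030,0],[0,0,0]],[[-0.037,-0.030,0],[0,0,0]],[[-0.037,-0.030,0],[0,0,0]],[[0,0,0],[0,0,-8]],[[0,0,0],[0,0,-8]],[[0,0,0],[0,0,-7.2]]]'
python3 -m inch '[[[0,0,0],[0,0,0]],[[0,0,0],[0,0,0]]]'
python3 - <<'E'
from h import *
s=bot.read_state();c=bot.get_calibration('wrist');im=bot.camera('wrist');cv2.imwrite('pics/w1.png',im[:,:,::-1])
np.save('w1.npy',c,allow_pickle=True);print(s['t'],s['position'],s['eef_rot'],s['contact_force'])
E
```

```text
t: 0.8
position: [0.3565, 0.2694, 0.2053]
eef_rot: [3.142, -0.0, 2.839]
contact_force: [1.0, 0.7, 0.4]
finger_gap: 0.997
finger_force: 0.0
t: 1.8
position: [0.5405, -0.0071, 0.2047]
eef_rot: [3.141, -0.002, -3.035]
contact_force: [0.4, -0.3, 0.4]
finger_gap: 1.001
finger_force: 0.0
t: 2.0
position: [0.5404, -0.0064, 0.2051]
eef_rot: [3.141, -0.001, -3.042]
contact_force: [0.3, -0.2, -0.2]
finger_gap: 1.0
finger_force: 0.0
2.0 [ 0.54044465 -0.00642528  0.20514511] [ 3.14131135e+00 -6.20346439e-04 -3.04210156e+00] [ 0.27517225 -0.16533203 -0.21550637]
```

View pics/w1.png

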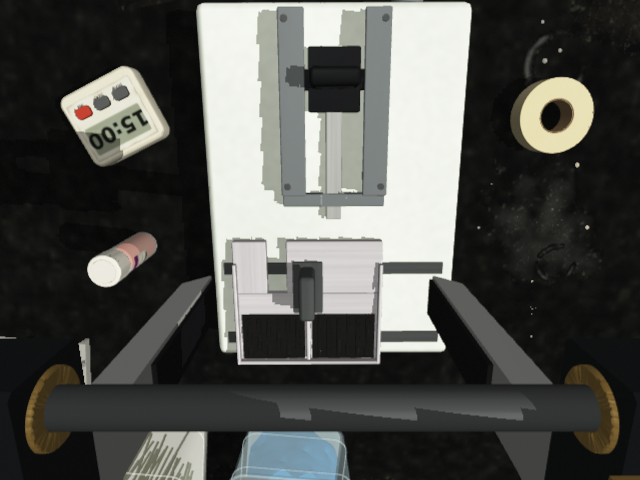

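The wrist view shows the strips' outer corners at (279,8), (392,8), (383,206) and (284,206), the platform fin's top at about (307,268-320), the knob fin at (311-361, 66-87), and the notch at (276,265).

Run:
```python
from h import *
c=np.load('w1.npy',allow_pickle=True).item();im=cv2.imread('pics/w1.png')
a=lambda v:np.degrees(np.arctan2(v[1],v[0]))
P=plane(c,[[279,8],[392,8],[387,195],[284,195]],.0645);print(P.round(4),'yaw',a(P[3]-P[0]),a(P[2]-P[1]),'cx line',(P[0]+P[1])[:2]/2,(P[2]+P[3])[:2]/2, np.linalg.norm(P[0]-P[1]))
S=plane(c,[[387,268],[440,268],[387,337],[440,337]],.045);print('slots yaw',a(S[1]-S[0])-90,a(S[3]-S[2])-90)
m=((im.max(2)<60)*255).astype(np.uint8)
big=np.hstack([cv2.resize(im[35:125,280:370],None,fx=4,fy=4),cv2.resize(im[250:340,262:352],None,fx=4,fy=4)]);cv2.imwrite('pics/c1.png',big)
O=np.array([.556,.0046]);y=np.radians(5.9)
```

```text
[[ 0.3951 -0.0498  0.0645]
 [ 0.3876  0.0257  0.0645]
 [ 0.5133  0.0396  0.0645]
 [ 0.5209 -0.0368  0.0645]] yaw 5.909646979957171 6.31745990445634 cx line [ 0.39133687 -0.01204797] [0.51711168 0.00142358] 0.07586793674300184
slots yaw 5.652541370811278 5.652667222602986
```

View pics/c1.png

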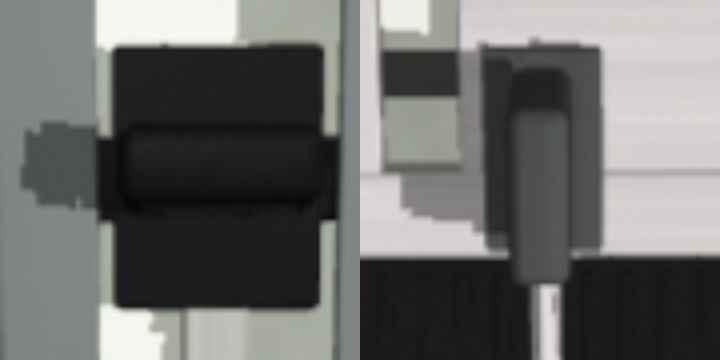

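The fin's top face spans (300-314, 277-321), with its centre at about (307,299). The knob fin's top centre is at about (335,76).

Run:
```python
from h import *
c=np.load('w1.npy',allow_pickle=True).item()
F=plane(c,[[307.1,299]],.083)[0];K=plane(c,[[335,76]],.087)[0];print(F,K)
for yaw in(5.8,5.95):
    y=np.radians(yaw);ex=np.array([np.cos(y),np.sin(y)]);ey=np.array([-ex[1],ex[0]])
    O=np.array([.556,.0046])
    O2=.5*(np.array([.39133,-.01205])+[.5171,.00142])+ex*(.1695+.041)/2
    print('O from strips',O2);[print(n,(p[:2]-O2)@ex,(p[:2]-O2)@ey) for n,p in(('F',F),('K',K))]
s=bot.read_state();Rt=R.from_euler('xyz',s['eef_rot']);print('to fin in tool',Rt.inv().apply(F-s['position']))
```

```text
[ 0.59428918 -0.01224864  0.083     ] [ 0.43647563 -0.00823528  0.087     ]
O from strips [0.55892619 0.00532118]
F 0.03340641424026916 -0.021053524660694135
K -0.12319366612206854 -0.0011126534172195088
O from strips [0.55889799 0.00559527]
F 0.03335082113679048 -0.02141645374040688
K -0.12319651754663646 -0.001065673249824095
to fin in tool [-0.05300826 -0.01124375  0.12222871]
```

```bash
python3 -m inch '[[[-0.027,-0.0055,0],[0,0,0]],[[-0.026,-0.0055,0],[0,0,0]],[[0,0,0.04],[0,0,0]],[[0,0,0.04],[0,0,0]],[[0,0,0.04],[0,0,0]],[[0,0,0.02],[0,0,0]],[[0,0,0.003],[0,0,0]],[[0,0,0],[0,0,0]]]'
python3 -m inch '[[[0,0,0],[0,0,0]],[[0,0,0],[0,0,0]],[[0,0,0],[0,0,0]],[[0,0,0],[0,0,0]],[[0,0,0],[0,0,0]],[[0,0,0],[0,0,0]],[[0,0,0],[0,0,0]],[[0,0,0],[0,0,0]]]' 255
```

```text
t: 2.85
position: [0.5946, -0.0119, 0.0624]
eef_rot: [3.141, -0.0, -3.04]
contact_force: [0.6, 0.1, 0.6]
finger_gap: 1.003
finger_force: 0.0
t: 3.65
position: [0.5945, -0.012, 0.0624]
eef_rot: [3.141, -0.0, -3.039]
contact_force: [-0.7, -0.3, -0.4]
finger_gap: 0.358
finger_force: 0.0
```

```bash
python3 -m inch '[[[0,0,0],[0,0,0]],[[0,0,0],[0,0,0]],[[0,0,0],[0,0,0]],[[0,0,0],[0,0,0]],[[0,0,0],[0,0,0]]]'
```

```text
t: 4.15
position: [0.5945, -0.0122, 0.0624]
eef_rot: [-3.141, -0.0, -3.039]
contact_force: [0.4, -1.5, -1.2]
finger_gap: 0.123
finger_force: 30.0
```

```bash
python3 -m inch '[[[0,0.008,0],[0,0,0]],[[0,0.008,0],[0,0,0]],[[0,0.008,0],[0,0,0]],[[0,0.008,0],[0,0,0]],[[0,0.006,0],[0,0,0]],[[0,0.004,0],[0,0,0]],[[0,0,0],[0,0,0]]]'
python3 -m inch '[[[0,0.002,0],[0,0,0]],[[0,0,0],[0,0,0]]]'
```

```text
t: 4.85
position: [0.59, 0.0312, 0.0624]
eef_rot: [3.14, -0.0, -3.039]
contact_force: [0.4, -0.0, -0.8]
finger_gap: 0.124
finger_force: 30.0
t: 5.05
position: [0.59, 0.032, 0.0624]
eef_rot: [3.141, -0.0, -3.04]
contact_force: [0.6, -1.0, -0.5]
finger_gap: 0.123
finger_force: 30.0
```

```bash
python3 -m inch '[[[0,0.0015,0],[0,0,0]],[[0,0,0],[0,0,0]]]'; python3 -m inch '[[[0,0.001,0],[0,0,0]],[[0,0,0],[0,0,0]]]'
```

```text
t: 5.25
position: [0.5898, 0.033, 0.0624]
eef_rot: [-3.141, -0.0, -3.04]
contact_force: [-0.4, -2.9, -2.2]
finger_gap: 0.126
finger_force: 30.0
t: 5.45
position: [0.5898, 0.033, 0.0624]
eef_rot: [-3.14, -0.0, -3.039]
contact_force: [0.1, -6.9, -1.9]
finger_gap: 0.126
finger_force: 30.0
```

```bash
python3 -m inch '[[[0,0.001,0],[0,0,0]],[[0,0,0],[0,0,0]],[[0,0,0],[0,0,0]]]'; python3 -m inch '[[[0,0.001,0],[0,0,0]],[[0,0,0],[0,0,0]],[[0,0,0],[0,0,0]]]'
```

```text
t: 5.75
position: [0.5899, 0.033, 0.0624]
eef_rot: [-3.138, -0.0, -3.039]
contact_force: [-0.6, -7.7, -1.8]
finger_gap: 0.126
finger_force: 30.0
t: 6.05
position: [0.5898, 0.033, 0.0624]
eef_rot: [-3.136, -0.0, -3.039]
contact_force: [-0.3, -9.9, -1.1]
finger_gap: 0.124
finger_force: 30.0
```

```bash
python3 -m inch '[[[0,-0.002,0],[0,0,0]],[[0,0,0],[0,0,0]],[[0,0,0],[0,0,0]],[[0,0,0],[0,0,0]],[[0,0,0],[0,0,0]],[[0,0,0],[0,0,0]],[[0,0,0],[0,0,0]],[[0,0,-0.03],[0,0,0]],[[0,0,-0.045],[0,0,0]],[[0,0,-0.045],[0,0,0]]]' 0
python3 -m inch '[[[0.039,-0.006,0],[0,0,0]],[[0.039,-0.006,0],[0,0,0]],[[0.039,-0.006,0],[0,0,0]],[[0.039,-0.006,0],[0,0,0]],[[0,0,0],[0,0,8.2]],[[0,0,0],[0,0,8.2]],[[0,0,0],[0,0,8.2]],[[0,0,0],[0,0,8.2]],[[0,0,0],[0,0,8.2]],[[0,0,0],[0,0,8.2]]]'
python3 -m inch '[[[0,0,0],[0,0,8.2]],[[0,0,0],[0,0,8.2]],[[0,0,0],[0,0,8.2]],[[0,0,0],[0,0,8.2]],[[0,0,0],[0,0,8]],[[0,0,0],[0,0,0]],[[0,0,0],[0,0,0]]]'
python3 - <<'E'
from h import *
s=bot.read_state();c=bot.get_calibration('wrist');im=bot.camera('wrist');cv2.imwrite('pics/w2.png',im[:,:,::-1])
t=bot.camera('top');cv2.imwrite('pics/t2.png',cv2.resize(t[165:345,250:395,::-1],None,fx=3.3,fy=3.3,interpolation=cv2.INTER_CUBIC))
np.save('w2.npy',c,allow_pickle=True);print(s['t'],s['position'],s['eef_rot'],s['contact_force'])
E
```

```text
t: 7.05
position: [0.5891, 0.0344, 0.1832]
eef_rot: [3.141, -0.002, -3.039]
contact_force: [1.2, -0.6, -0.2]
finger_gap: 0.94
finger_force: 0.0
t: 8.05
position: [0.4369, -0.0055, 0.1826]
eef_rot: [3.141, 0.0, 2.379]
contact_force: [0.5, -0.2, -0.7]
finger_gap: 0.996
finger_force: 0.0
t: 8.75
position: [0.437, -0.0055, 0.1825]
eef_rot: [3.142, -0.0, 1.676]
contact_force: [-0.6, -0.8, -0.7]
finger_gap: 1.001
finger_force: 0.0
8.75 [ 0.43695438 -0.00550853  0.18249184] [ 3.14152528e+00 -8.02428062e-05  1.67584854e+00] [-0.56154444 -0.78118126 -0.66253076]
```

View pics/w2.png

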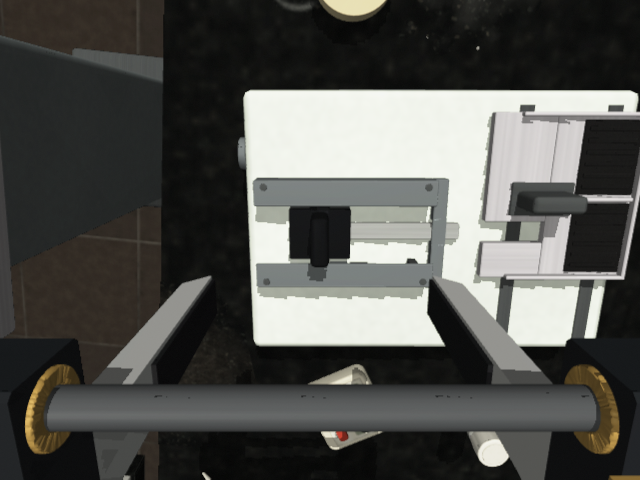

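The notch now lines up with the bolt (row ~232). The knob fin's top is at about (320,240), and the strips are at rows 180-205 and 265-287.

Run:
```python
from h import *
c=np.load('w2.npy',allow_pickle=True).item();im=cv2.imread('pics/w2.png')
s=bot.read_state();T=R.from_euler('xyz',s['eef_rot']);p=s['position']
for px,z in (([319.5,239],.087),([255,179],.0645),([255,287],.0645),([436,180],.0645),([436,287],.0645)):
    P=plane(c,[px],z)[0];print(P.round(4),T.inv().apply(P-p).round(4))
cv2.imwrite('pics/c2.png',np.hstack([cv2.resize(im[190:290,270:370],None,fx=4,fy=4)]))
```

```text
[ 0.4357 -0.005   0.087 ] [ 0.0006 -0.0012  0.0955]
[0.3878 0.0268 0.0645] [ 0.0372 -0.0456  0.118 ]
[ 0.393  -0.0521  0.0645] [-0.0418 -0.0487  0.118 ]
[0.5115 0.039  0.0645] [0.0366 0.0787 0.118 ]
[ 0.5248 -0.0383  0.0645] [-0.0417  0.0839  0.118 ]
```

View pics/c2.png

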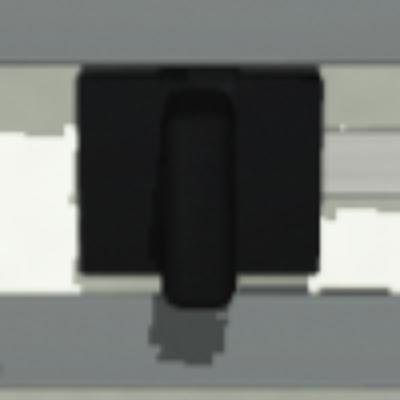

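The fin's top spans crop (163-235, 110-305), centred at image (320,242), so the corrections are about -1.5 mm in tool x and -1 mm in tool y.

```bash
python3 -m inch '[[[-0.0015,-0.001,0],[0,0,0]],[[0,0,0.04],[0,0,0]],[[0,0,0.04],[0,0,0]],[[0,0,0.03],[0,0,0]],[[0,0,0.0085],[0,0,0]],[[0,0,0],[0,0,0]]]'
python3 -m inch '[[[0,0,0],[0,0,0]],[[0,0,0],[0,0,0]],[[0,0,0],[0,0,0]],[[0,0,0],[0,0,0]],[[0,0,0],[0,0,0]],[[0,0,0],[0,0,0]],[[0,0,0],[0,0,0]],[[0,0,0],[0,0,0]],[[0,0,0],[0,0,0]]]' 255
python3 -m inch '[[[0,0,0],[0,0,0]],[[0,0,0],[0,0,0]],[[0,0,0],[0,0,0]],[[0,0,0],[0,0,0]]]'
```

```text
t: 9.45
position: [0.4355, -0.0071, 0.0632]
eef_rot: [-3.139, -0.001, 1.673]
contact_force: [1.1, 0.2, 0.4]
finger_gap: 0.997
finger_force: 0.0
t: 10.35
position: [0.4361, -0.0071, 0.0639]
eef_rot: [-3.141, -0.0, 1.673]
contact_force: [-0.3, 0.5, -0.7]
finger_gap: 0.268
finger_force: 0.0
t: 10.75
position: [0.436, -0.0071, 0.0639]
eef_rot: [-3.141, -0.0, 1.673]
contact_force: [-0.3, -0.6, 0.1]
finger_gap: 0.128
finger_force: 30.0
```

```bash
python3 -m inch '[[[0,0,0.002],[0,0,0]],[[0,0,0.002],[0,0,0]],[[0,0,0.002],[0,0,0]],[[0,0,0.001],[0,0,0]],[[0,0,0],[0,0,0]],[[0,0,0],[0,0,0]]]'
```

```text
t: 11.35
position: [0.4363, -0.0071, 0.0576]
eef_rot: [3.141, 0.0, 1.673]
contact_force: [-2.1, 0.5, 8.9]
finger_gap: 0.127
finger_force: 30.0
```

```bash
python3 -m inch '[[[0,0,0.001],[0,0,0]],[[0,0,0.0005],[0,0,0]],[[0,0,0],[0,0,0]]]'; python3 -m inch '[[[0,0.003,0],[0,0,0]],[[0,0.003,0],[0,0,0]],[[0,0,0],[0,0,0]]]'
```

```text
t: 11.65
position: [0.4373, -0.0071, 0.0568]
eef_rot: [3.139, 0.0, 1.673]
contact_force: [-1.0, 1.4, 11.8]
finger_gap: 0.129
finger_force: 30.0
t: 11.95
position: [0.4436, -0.0064, 0.0568]
eef_rot: [3.139, 0.0, 1.673]
contact_force: [-1.9, 1.3, 10.8]
finger_gap: 0.125
finger_force: 30.0
```

```bash
python3 -m inch '[[[0,0.003,0],[0,0,0]],[[0,0.003,0],[0,0,0]],[[0,0.003,0],[0,0,0]],[[0,0.003,0],[0,0,0]],[[0,0,0],[0,0,0]]]'; python3 -m inch '[[[0,0.002,0],[0,0,0]],[[0,0.002,0],[0,0,0]],[[0,0,0],[0,0,0]]]'
```

```text
t: 12.45
position: [0.4556, -0.0052, 0.0568]
eef_rot: [3.139, 0.0, 1.673]
contact_force: [-0.9, 1.8, 10.9]
finger_gap: 0.124
finger_force: 30.0
t: 12.75
position: [0.4593, -0.0048, 0.0568]
eef_rot: [3.139, 0.0, 1.673]
contact_force: [-1.9, 1.4, 10.5]
finger_gap: 0.121
finger_force: 30.0
```

Now I'll creep 1 mm per row, settling and checking the force at each step.

```bash
python3 -m inch '[[[0,0.001,0],[0,0,0]],[[0,0.001,0],[0,0,0]],[[0,0,0],[0,0,0]],[[0,0,0],[0,0,0]]]'; python3 -m inch '[[[0,0.001,0],[0,0,0]],[[0,0.001,0],[0,0,0]],[[0,0,0],[0,0,0]],[[0,0,0],[0,0,0]]]'
```

```text
t: 13.15
position: [0.4611, -0.0046, 0.0568]
eef_rot: [3.139, 0.0, 1.673]
contact_force: [-2.3, 1.1, 11.1]
finger_gap: 0.126
finger_force: 30.0
t: 13.55
position: [0.463, -0.0044, 0.0568]
eef_rot: [3.139, 0.0, 1.673]
contact_force: [-1.9, 0.8, 10.6]
finger_gap: 0.123
finger_force: 30.0
```

```bash
python3 -m inch '[[[0,0.001,0],[0,0,0]],[[0,0,0],[0,0,0]],[[0,0,0],[0,0,0]]]'; python3 -m inch '[[[0,0.001,0],[0,0,0]],[[0,0,0],[0,0,0]],[[0,0,0],[0,0,0]]]'
```

```text
t: 13.85
position: [0.464, -0.0043, 0.0568]
eef_rot: [3.139, 0.0, 1.673]
contact_force: [-1.6, 0.8, 10.7]
finger_gap: 0.129
finger_force: 30.0
t: 14.15
position: [0.465, -0.0042, 0.0568]
eef_rot: [3.139, 0.0, 1.673]
contact_force: [-2.5, 0.8, 10.9]
finger_gap: 0.129
finger_force: 30.0
```

```bash
python3 -m inch '[[[0,0.001,0],[0,0,0]],[[0,0,0],[0,0,0]],[[0,0,0],[0,0,0]]]'|sed -n '2p;4p'; python3 -m inch '[[[0,0.001,0],[0,0,0]],[[0,0,0],[0,0,0]],[[0,0,0],[0,0,0]]]'|sed -n '2p;4p'
```

```text
position: [0.466, -0.0041, 0.0568]
contact_force: [-1.5, 0.6, 11.8]
position: [0.467, -0.004, 0.0568]
contact_force: [-1.9, 0.0, 11.4]
```

```bash
python3 -m inch '[[[0,0.001,0],[0,0,0]],[[0,0,0],[0,0,0]],[[0,0,0],[0,0,0]]]'|sed -n '2p;4p'; python3 -m inch '[[[0,0.001,0],[0,0,0]],[[0,0,0],[0,0,0]],[[0,0,0],[0,0,0]]]'|sed -n '2p;4p'
```

```text
position: [0.468, -0.0039, 0.0568]
contact_force: [-1.5, 1.0, 11.6]
position: [0.469, -0.0038, 0.0568]
contact_force: [-0.9, 0.1, 12.1]
```

```bash
python3 -m inch '[[[0,0.001,0],[0,0,0]],[[0,0,0],[0,0,0]],[[0,0,0],[0,0,0]]]'|sed -n '2p;4p'
```

```text
position: [0.47, -0.0036, 0.0568]
contact_force: [-1.9, 0.4, 11.0]
```

```bash
python3 -m inch '[[[0,0.001,0],[0,0,0]],[[0,0,0],[0,0,0]],[[0,0,0],[0,0,0]]]'|sed -n '2p;4p'; python3 -m inch '[[[0,0.001,0],[0,0,0]],[[0,0,0],[0,0,0]],[[0,0,0],[0,0,0]]]'|sed -n '2p;4p'
```

```text
position: [0.471, -0.0036, 0.0568]
contact_force: [-2.1, 0.6, 11.5]
position: [0.4719, -0.0035, 0.0568]
contact_force: [-2.3, 0.6, 11.4]
```

```bash
python3 -m inch '[[[0,0.001,0],[0,0,0]],[[0,0,0],[0,0,0]],[[0,0,0],[0,0,0]]]'|sed -n '2p;4p'
```

```text
position: [0.473, -0.0034, 0.0568]
contact_force: [-1.6, 0.9, 12.0]
```

```bash
python3 -m inch '[[[0,0.001,0],[0,0,0]],[[0,0,0],[0,0,0]],[[0,0,0],[0,0,0]]]'|sed -n '2p;4p'; python3 -m inch '[[[0,0.001,0],[0,0,0]],[[0,0,0],[0,0,0]],[[0,0,0],[0,0,0]]]'|sed -n '2p;4p'
```

```text
position: [0.4739, -0.0033, 0.0568]
contact_force: [-1.3, 1.3, 10.7]
position: [0.4749, -0.0032, 0.0568]
contact_force: [-1.7, 1.0, 10.7]
```

```bash
python3 -m inch '[[[0,0.001,0],[0,0,0]],[[0,0,0],[0,0,0]],[[0,0,0],[0,0,0]]]'|sed -n '2p;4p'; python3 -m inch '[[[0,0.001,0],[0,0,0]],[[0,0,0],[0,0,0]],[[0,0,0],[0,0,0]]]'|sed -n '2p;4p'
```

```text
position: [0.4759, -0.0031, 0.0568]
contact_force: [-1.4, 0.2, 11.2]
position: [0.4769, -0.0029, 0.0568]
contact_force: [-2.3, 1.2, 10.8]
```

```bash
python3 -m inch '[[[0,0.001,0],[0,0,0]],[[0,0,0],[0,0,0]],[[0,0,0],[0,0,0]]]'|sed -n '2p;4p'
```

```text
position: [0.4779, -0.0028, 0.0568]
contact_force: [-2.1, 0.5, 11.1]
```

```bash
python3 -m inch '[[[0,0.001,0],[0,0,0]],[[0,0,0],[0,0,0]],[[0,0,0],[0,0,0]]]'|sed -n '2p;4p'; python3 -m inch '[[[0,0.001,0],[0,0,0]],[[0,0,0],[0,0,0]],[[0,0,0],[0,0,0]]]'|sed -n '2p;4p'
```

```text
position: [0.4789, -0.0027, 0.0568]
contact_force: [-1.1, 1.6, 11.9]
position: [0.4796, -0.0026, 0.0568]
contact_force: [-1.8, 1.0, 11.6]
```

```bash
python3 -m inch '[[[0,0.001,0],[0,0,0]],[[0,0,0],[0,0,0]],[[0,0,0],[0,0,0]]]'|sed -n '2p;4p'; python3 -m inch '[[[0,0.001,0],[0,0,0]],[[0,0,0],[0,0,0]],[[0,0,0],[0,0,0]]]'|sed -n '2p;4p'
```

```text
position: [0.4797, -0.0026, 0.0568]
contact_force: [-4.3, 0.8, 13.5]
position: [0.4798, -0.0026, 0.0568]
contact_force: [-5.0, 0.7, 15.2]
```

```bash
python3 -m inch '[[[0,0.001,0],[0,0,0]],[[0,0,0],[0,0,0]],[[0,0,0],[0,0,0]]]'|sed -n '1,2p;4p'
```

```text
t: 19.55
position: [0.4799, -0.0026, 0.0568]
contact_force: [-7.9, -1.2, 16.7]
```

```bash
python3 -m inch '[[[0,-0.001,0],[0,0,0]],[[0,-0.001,0],[0,0,0]],[[0,0,-0.003],[0,0,0]],[[0,0,-0.003],[0,0,0]],[[0,0,-0.0025],[0,0,0]],[[0,0,0],[0,0,0]],[[0,0,0],[0,0,0]]]'|sed -n '1,2p;4p'
```

```text
t: 20.25
position: [0.4796, -0.0026, 0.0639]
contact_force: [-1.4, -0.3, 3.6]
```

```bash
python3 -m inch '[[[0,-0.0005,0],[0,0,0]],[[0,0,0],[0,0,0]],[[0,0,0],[0,0,0]],[[0,0,0],[0,0,0]],[[0,0,0],[0,0,0]],[[0,0,0],[0,0,0]],[[0,0,-0.03],[0,0,0]],[[0,0,-0.045],[0,0,0]],[[0,0,-0.045],[0,0,0]],[[0,0,0],[0,0,0]]]' 0
python3 - <<'E'
from h import *
c=bot.get_calibration('wrist');im=bot.camera('wrist')[:,:,::-1];cv2.imwrite('pics/w3.png',im);print(c['eye'],bot.read_state()['t'])
print('fin top up/caught', plane(c,[[320,240]],.087))
np.save('w3.npy',c,allow_pickle=True)
E
```

```text
t: 21.25
position: [0.4838, -0.0033, 0.1899]
eef_rot: [3.129, 0.003, 1.673]
contact_force: [0.2, -0.3, 0.5]
finger_gap: 0.939
finger_force: 0.0
[0.47464788 0.07051338 0.36915605] 21.3
fin top up/caught [[ 0.48446264 -0.00561359  0.087     ]]
```

View pics/w3.png

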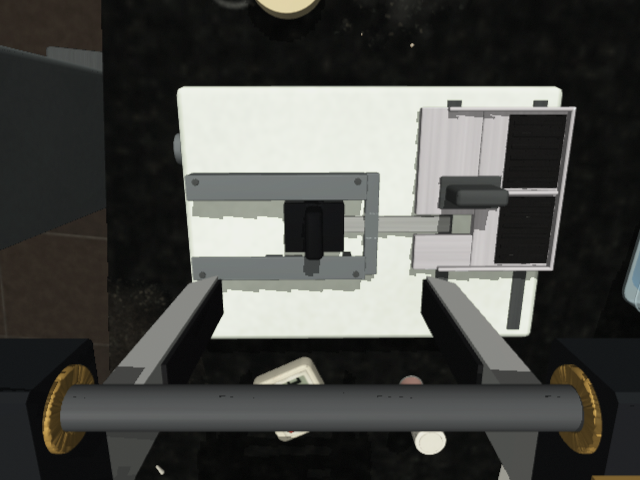

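The picture shows the knob at about (314,230), with the bolt entered in the notch at (455,223) and the platform unmoved. I'll check the knob's height and position from the fin and flange geometry and from its shadow, before and after.

```bash
python3 -m inch '[[[0,0,0],[0,0,0]],[[0,0,0],[0,0,0]],[[0,0,0],[0,0,0]]]'|sed -n '1,4p'
python3 - <<'E'
from h import *
a=cv2.imread('pics/w2.png');b=cv2.imread('pics/w3.png')
t=bot.camera('top')[165:345,250:395,::-1];t0=cv2.imread('pics/top0.png')[165:345,250:395]
r=lambda i,f:cv2.resize(i,None,fx=f,fy=f,interpolation=cv2.INTER_CUBIC)
s=bot.camera('scene')[220:300,240:330,::-1];s0=cv2.imread('pics/scene0.png')[220:300,240:330]
cv2.imwrite('pics/c3.png',np.vstack([np.hstack([r(a[195:295,270:370],3),r(b[190:290,265:365],3)]),np.hstack([cv2.resize(s0,(300,267)),cv2.resize(s,(300,267))])]))
c=np.load('w3.npy',allow_pickle=True).item()
for z in(.087,.082):print(z,plane(c,[[314,234]],z))
E
```

```text
t: 21.6
position: [0.4784, -0.0026, 0.1824]
eef_rot: [-3.138, -0.001, 1.673]
contact_force: [-0.4, 0.5, -0.5]
0.087 [[ 0.48002492 -0.00184615  0.087     ]]
0.082 [[ 0.48012021 -0.00312841  0.082     ]]
```

View pics/c3.png

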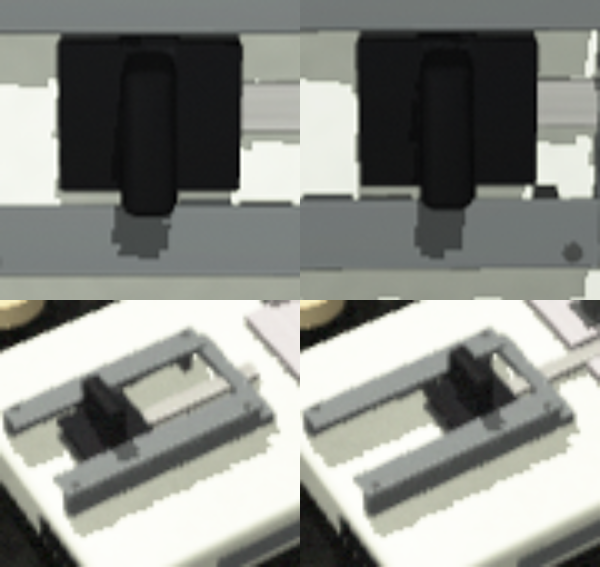

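The fin stands at x = 0.480, the stop position. Its shadow and its overhang past the flange match the earlier knob-up view, so the knob has sprung up, and the arm is clear.

```bash
python3 -c "
from station import bot
print(bot.close_job())"
```

```text
the job is handed in; nothing more can be done
None
```

I handed the job in; no verdict came back, but my last readings and pictures show the platform at its left end stop, the lock slid to its felt stop at about 8 N, and the knob sprung up. I never touched the tape roll, the bottle or the timer.

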